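# Tip the tea carton flat in its drawer and push the drawer shut

### The job

The tall tea carton stands on end in the open drawer of the tea unit, so the drawer cannot close. With the fingertips, push it near its top so that it topples sideways and comes to lie flat in the empty part of the drawer, then push the drawer gently all the way shut. Nothing may be lifted or carried; the little spice jar stays standing in the drawer, and the things on the worktop stay where they are.

Things in the scene. Friction and masses are not known exactly. Their poses are not given: they have to be found in the camera images.
- tea_carton: White board tea carton with a brown label on each broad face, standing near the left or right end of the open drawer, turned up to 8 degrees to it. Width 60 mm (its x, front to back of the drawer), thickness 45 mm (its y, along the drawer's length), height 140 mm (its z). About 0.13 kg, evenly filled: it falls by itself once leaned 18 degrees over a long bottom edge. Origin: centre of its underside.
- carton_middle (a point): Centre of the tea carton's volume, 70 mm above its underside when it stands; it is 22.5 mm above the drawer floor when the carton lies flat on a broad face.
- tea_unit: Low brown wooden drawer unit fixed on the worktop, 235 mm deep (x), 346 mm wide (y), 110 mm high, two porcelain canisters fixed on its top at the back. Its drawer slides out along the unit's -x, towards the robot. Origin: centre of its underside. Inside, 76 mm are free above the drawer floor. Wall cabinets hang over it from z = 0.41 m up, their doors and knobs at x = 0.56 m and beyond.
- tea_unit_drawer0 (a joint): How far the drawer is open, in m: 0 fully shut (front panel against the unit), at most 0.162. It slides with about 1 N of friction and stays where it is left.
- drawer_floor (a point): Centre of the drawer's inner floor, moving with the drawer, axes as the unit's (x to the back, y to the left, z up). The floor is 22 mm above the worktop and 190 mm (x) by 304 mm (y) inside; walls 6 mm thick stand 66 mm above it. The front panel's outer face is 116 mm in front of this point, 340 mm wide, its top edge 75 mm above the floor.
- tea_unit_drawer0_handle (a point): Middle of the head of the round brass knob at the centre of the drawer's front panel, 35 mm in front of the panel's outer face and 72 mm above the worktop. The head is 28 mm across and its end lies 43 mm in front of the panel. The drawer can be pushed shut here or on the panel.
- spice_jar: Small glass spice jar with steel lid and paper label, 44 mm in diameter and 62 mm high, standing in the drawer near the end opposite to the carton. Origin: centre of its underside. It stays standing in the drawer.
- second_jar: Another such spice jar, 44 mm in diameter and 62 mm high, on the worktop to the left of the unit's drawer; leave alone. Origin: centre of its underside.
- mug: White mug, 80 mm across and 92 mm high, with a handle, on the worktop to the right of the drawer; leave alone. Origin: centre of its underside.
- teaspoon: Steel spoon 150 mm long lying on the worktop to the right of the drawer, pointing away from the robot; leave alone. Origin: middle of its length.
- phone: Black flip phone, closed, 46 x 95 x 19 mm, on the worktop to the left of the unit's drawer; leave alone. Origin: centre of its underside.
Things that resemble listed ones, but are neither listed nor needed, are in the scene too. Of the things that look like the tea_carton, the largest one is meant.

How it is judged (in metres and radians):
On the way, in this order (a step that is already met when the one before it is completed fails the run):
1. the carton lies flat in the drawer, let go, while the drawer is still open (angle between tea_carton's own z axis and vertical between 1.47 and 1.67 rad and z of carton_middle in the frame of drawer_floor between 0.012 and 0.038 m and x of carton_middle in the frame of drawer_floor between -0.095 and 0.095 m and y of carton_middle in the frame of drawer_floor between -0.152 and 0.152 m and angle between spice_jar's own z axis and vertical below 0.15 rad and z of spice_jar in the frame of drawer_floor between -0.006 and 0.008 m and x of spice_jar in the frame of drawer_floor between -0.095 and 0.095 m and y of spice_jar in the frame of drawer_floor between -0.152 and 0.152 m and value of joint tea_unit_drawer0 above 0.09 m and contact force between the fingers and tea_carton below 0.3 N), for 0.2 s.
2. the drawer is shut with the carton lying in it (angle between tea_carton's own z axis and vertical between 1.47 and 1.67 rad and z of carton_middle in the frame of drawer_floor between 0.012 and 0.038 m and x of carton_middle in the frame of drawer_floor between -0.095 and 0.095 m and y of carton_middle in the frame of drawer_floor between -0.152 and 0.152 m and value of joint tea_unit_drawer0 below 0.004 m), for 0.2 s.
At the end, for the whole second after the job is handed in: The carton lies flat on the drawer floor (its long axis within 6 degrees of level, its centre 12 to 38 mm above the floor and within the drawer's inner walls), the spice jar stands upright on the drawer floor (within 9 degrees), both at rest, and the drawer is shut to within 4 mm (all of step 2 and angle between spice_jar's own z axis and vertical below 0.15 rad and z of spice_jar in the frame of drawer_floor between -0.006 and 0.008 m and x of spice_jar in the frame of drawer_floor between -0.095 and 0.095 m and y of spice_jar in the frame of drawer_floor between -0.152 and 0.152 m and linear speed of each of tea_carton, spice_jar below 0.02 m/s); the robot touches nothing.
It fails at once if the carton is lifted off the drawer floor or carried (z of carton_middle in the frame of drawer_floor above 0.09 m or (angle between tea_carton's own z axis and vertical below 0.5 rad and z of tea_carton in the frame of drawer_floor above 0.025 m) or (angle between tea_carton's own z axis and vertical above 1.3 rad and z of carton_middle in the frame of drawer_floor above 0.065 m)).
It fails at once if the spice jar is knocked over or lifted (angle between spice_jar's own z axis and vertical above 0.4 rad or z of spice_jar in the frame of drawer_floor above 0.015 m).
It fails at once if the drawer is slammed (faster than 0.5 m/s) (velocity of joint tea_unit_drawer0 below -0.5 m/s).
It fails at once if a thing on the worktop is disturbed (moved by more than 2 cm) (distance of any of second_jar, mug, teaspoon, phone from where it was at the start of the episode above 0.02 m).
It also fails if it takes over 42 s, if anything falls off the work surface, if the arm or the gripper's body presses on something with over 40 N, if the wrist force passes 120 N, or if a joint passes its speed limit or range.

### The arm

A 6-joint arm with a two-finger parallel gripper is mounted at the origin on a cart in front of the work surface, level with it; the furniture and walls round the work are solid. World frame = base frame: x ahead of the robot, y to its left, z up, the work surface at z = 0. Lengths are in mm, angles in degrees, forces in N, time in s.
With the tool pointing down it reaches from about 300 to 850 mm from the base axis. Payload 4.2 kg.
Tool frame: the origin (TCP) lies at the very end of the fingers, on their centre line; the grasp point (between the pads) lies 19 mm behind it (env.grip_depth is the distance from the TCP to the grasp point, in mm); y points along the fingers, z is the direction in which the jaws open and shut, and the axes are right-handed (so a half turn about y gives the same grasp; the last joint's range is limited). The gripper opens to 91 mm and grips with 3 to 60 N. Pads are 32 mm wide; open, the fingers measure 118 mm over their backs; the gripper's body (76 mm by 178 mm) begins 60 mm behind the grasp point.
Start: joints at [68.87, 18.312, 89.639, -0, 72.044, -1.146], TCP at [196.521, 540.391, 213.976] pointing down, gripper open.
Joint ranges: [-177.97, 177.97], [-48.28, 115.42], [12.27, 149.76], [-77.06, 257.06], [2.81, 150.46], [-146.56, 146.56]. Speed limits (degrees/s): [147.25, 147.25, 180, 180, 180, 180].

### API

Orientations are given as [roll, pitch, yaw] about the fixed x, y, z axes, in that order (R = Rz(yaw) Ry(pitch) Rx(roll)).
In Python, from workcell import state, imaging, job, env gives the robot as it stands.
- The arm moves only by the shell command python3 -m pendant 'ROWS' [FORCE]. ROWS is JSON, a list of rows, each an object with "delta_pos": the shift along the tool's x, y, z in cm, a list of three; "twist": the turn, a rotation vector about the tool's x, y, z in degrees, a list of three; "grip": the opening in per cent of the stroke, from 0 (shut) to 100 (fully open). In form: [{"delta_pos": [tx, ty, tz], "twist": [wx, wy, wz], "grip": grip}, ...]. A call has exactly 5 rows; each row is the pose to reach, as a shift and turn from the pose commanded when the call began, along the tool's axes at that moment; what a row does not reach only later rows make up. A row lasts 1/10 s, in which the tool goes at most 50 mm and 8.59 degrees, less where a joint would pass 70% of its speed; a pose out of reach is approached as far as the arm can. A call with a gripper value outside its range is refused whole. The fingers move at their own pace and stop on an object; FORCE is the grip in N (left out, the last holds). Time passes only in rows, so rows that repeat a pose let the fingers close, or fill a call up. It gives the time, the measured TCP pose, the force and the opening at its end, in the units of the state.
- state(): the state, without advancing time (a new reading comes with each control period).
- imaging.grab_frame(name): name is "scene" or "top" or "wrist"; returns (picture, depth): 400x640x3 uint8, red, green, blue; 400x640 float32, mm along the optical axis (not along the pixel's ray), 0 where there is no reading.
- imaging.camera_info(name): a dict with "fx", "fy", "cx", "cy" (pixels), "R" (3x3) and "t" (3): a world point X has camera coordinates R X + t. Camera axes: x right, y down, z forward; pixel columns grow to the right and rows downward; lengths in mm; the calibration is good to about 2 mm. A picture is of the moment at which its call begins: read the wrist's pose just before it. camera_info takes no time and is no camera call; for the wrist camera it gives the pose at the moment of the call.
- job.job_done(): hands the job in, once; it reports no verdict.
The state is a dict: "time_s": time; "qpos": joint angles; "qvel": joint speeds; "effort": joint torques, N m; "ee_pos": TCP position; "ee_rot": TCP orientation; "force": force on the tool from outside, world axes, zero at the start; "torque": the same for the moment, N m; "gripper_width": finger opening in mm.
Only numpy, scipy, OpenCV 4.12 (cv2) and the standard library are available. Lean on these libraries where they do the work, as an engineer would, in place of code of your own. Each camera call takes 0.05 s, during which the arm holds its last target.

## Working session

There is one attempt and no reset: what is moved stays moved. The work goes in short steps, Python scripts to look and compute and a shell command to move; the robot and the scene stay as the last step left them, time stands still between calls to the robot, and variables do not carry over. Pictures are saved under pics/ and viewed, and the job is handed in when it is done.

```bash
mkdir -p pics; ls; python3 - <<'E'
from workcell import state, imaging, job, env
import cv2
s=state(); print(s['time_s'],s['ee_pos'],s['ee_rot'],s['gripper_width'])
for n in ["scene","top"]:
    p,d=imaging.grab_frame(n)
    cv2.imwrite(f"pics/{n}0.png",cv2.cvtColor(p,cv2.COLOR_RGB2BGR))
    import numpy as np; np.save(f"pics/{n}0d.npy",d)
    print(n,imaging.camera_info(n))
E
```

```text
pics
0.0 [196.32149227 539.88144423 213.11784852] [-9.01047455e+01  1.50853987e-03 -1.99826445e+01] 91.0611970582419
scene {'fx': 482.601946402785, 'fy': 482.601946402785, 'cx': 315.0889091077943, 'cy': 200.53272526544652, 'R': array([[ 0.75683584, -0.65336625,  0.01766488],
       [-0.39981122, -0.4841692 , -0.77828734],
       [ 0.51705947,  0.58197314, -0.62765976]]), 't': array([-208.09199515,  368.27098133, 1197.59969429])}
top {'fx': 370.46697827049684, 'fy': 370.46697827049684, 'cx': 328.01507833192744, 'cy': 196.0570047300518, 'R': array([[-0.01342602, -0.99985245, -0.01071515],
       [-0.99615326,  0.01430284, -0.08645292],
       [ 0.08659342,  0.00951321, -0.99619831]]), 't': array([ 257.48571824,  483.98160843, 1064.23981401])}
```

View pics/scene0.png

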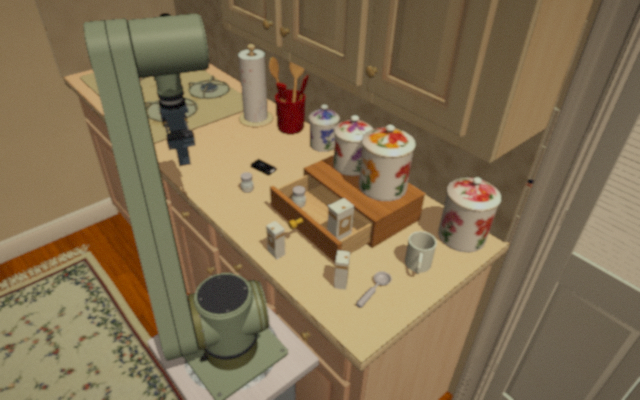

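View pics/top0.png

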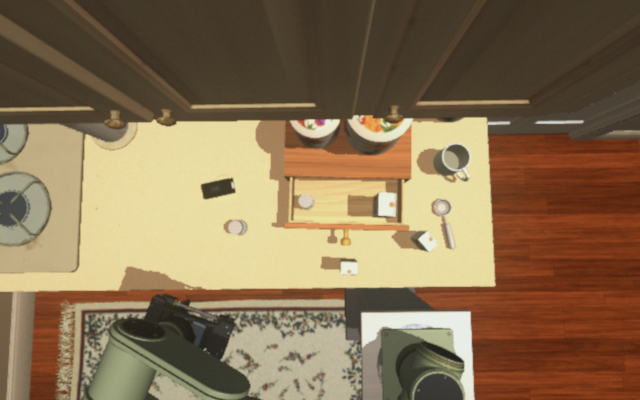

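The scene shows the drawer open, with three white cartons:
- **A** is in the drawer at the right end: scene (340,217), top (387,204).
- **B** is on the worktop in front of the drawer: scene (276,240), top (348,267).
- **C** is on the worktop to the right: scene (342,270), top (426,241).

A is the only one in the drawer and looks the largest, so it fits the description. The spice jar is at the left end of the drawer, at top (305,201). Next I'll make an enlarged crop and measure.

```bash
cat > h.py <<'E'
import numpy as np, cv2
from workcell import state, imaging
def world(n,d,ci=None):
    c=ci or imaging.camera_info(n); v,u=np.mgrid[0:400,0:640]
    P=np.stack([(u-c['cx'])/c['fx']*d,(v-c['cy'])/c['fy']*d,d],-1)
    return (P-c['t'])@c['R']   # R^T (P-t)
def ray(n,u,v,z):
    c=imaging.camera_info(n); d=c['R'].T@np.array([(u-c['cx'])/c['fx'],(v-c['cy'])/c['fy'],1]); o=-c['R'].T@c['t']
    return o+d*(z-o[2])/d[2]
E
python3 - <<'E'
from h import *
a=cv2.imread('pics/top0.png')[120:290,265:475]; b=cv2.imread('pics/scene0.png')[150:320,230:440]
a=cv2.resize(a,None,fx=3.7,fy=3.5,interpolation=cv2.INTER_CUBIC)
b=cv2.resize(b,None,fx=3.7,fy=3.5,interpolation=cv2.INTER_CUBIC)
cv2.imwrite('pics/a0.png',a);cv2.imwrite('pics/b0.png',b)
d=np.load('pics/top0d.npy'); W=world('top',d); img=cv2.imread('pics/top0.png')
hsv=cv2.cvtColor(img,cv2.COLOR_BGR2HSV)
for nm,(u0,u1,v0,v1) in dict(A=(370,402,185,225),B=(335,362,255,280),C=(412,438,228,254)).items():
    w=W[v0:v1,u0:u1].reshape(-1,3); zt=np.percentile(w[:,2],[50,90,98]); m=w[:,2]>zt[2]-8
    print(nm,zt,w[m].min(0),w[m].max(0),m.sum())
    r=cv2.minAreaRect(w[m][:,:2].astype(np.float32)); print(r)
w=W[190:212,295:316].reshape(-1,3); m=(w[:,2]>70)&(w[:,2]<100); print('jar',w[m].mean(0),m.sum(),w[m].min(0),w[m].max(0))
for u,v in [(345,228),(300,226),(400,228),(345,240),(348,200),(300,165),(400,165),(300,215),(284,150),(414,150),(284,172),(414,178)]:
    print(u,v,W[v,u].round(0))
E
```

```text
A [ 60.6583344  160.93193741 162.73357305] [393.42069687  75.2909503  155.56661681] [ 481.643423    240.4010785  1104.79452879] 422
((441.2527160644531, 158.79617309570312), (65.38868713378906, 177.52008056640625), 10.155295372009277)
B [  0.21802863 105.74750616 107.73408836] [271.15391622 174.81322112  99.97232973] [ 393.42069687  240.4010785  1104.79452879] 222
((332.9201354980469, 204.86758422851562), (131.79074096679688, 48.19733810424805), 10.338749885559082)
C [ 29.88428429 105.19766749 107.42564542] [329.18623204 -40.22119895  99.46574228] [382.48869157  10.29239684 110.37467794] 225
((354.2979431152344, -16.416015625), (46.27598571777344, 34.744667053222656), 39.765098571777344)
jar [469.98073905 312.60087561  82.07043232] 160 [450.65353056 294.60566174  70.42507708] [489.00069524 331.16822973  86.76350421]
345 228 [394. 205.  97.]
300 226 [401. 327.  94.]
400 228 [392.  57.  98.]
345 240 [361. 205.  84.]
348 200 [475. 192.  18.]
300 165 [566. 325. 107.]
400 165 [562.  53. 105.]
300 215 [433. 333.  22.]
284 150 [631. 382.   1.]
414 150 [626. -11.  -1.]
284 172 [547. 369. 108.]
414 178 [540.  -8.  -2.]
```

View pics/a0.png

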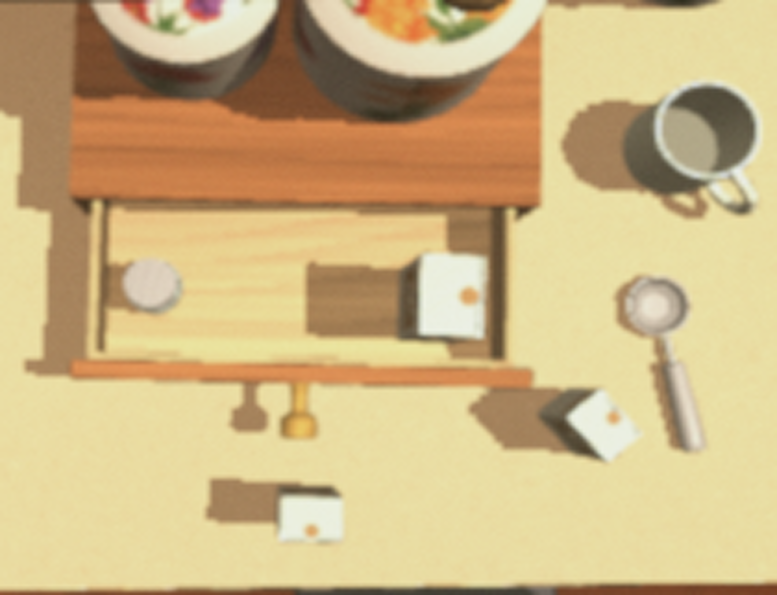

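View pics/b0.png

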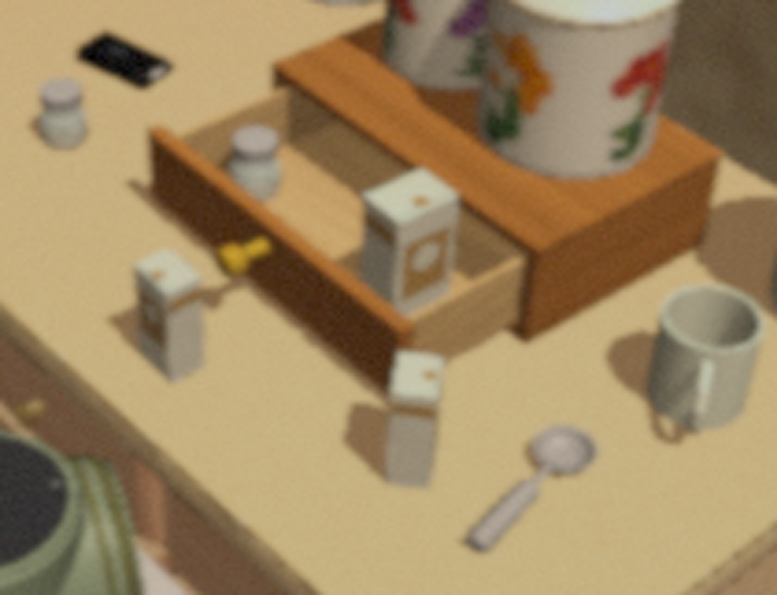

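The crop confirms A. Its top is at z≈162, which is the 22 mm floor plus 140 mm, while B and C top out at about 107 mm. Now I'll get accurate poses for the carton, the drawer and the obstacles.

```bash
python3 - <<'E'
from h import *
d=np.load('pics/top0d.npy'); W=world('top',d); img=cv2.imread('pics/top0.png')
def comp(u0,u1,v0,v1,z0,z1,nm):
    m=np.zeros(d.shape,np.uint8); m[v0:v1,u0:u1]=1; m&=((W[...,2]>z0)&(W[...,2]<z1)).astype(np.uint8)
    n,l,s,c=cv2.connectedComponentsWithStats(m); k=1+np.argmax(s[1:,4]); m=l==k
    w=W[m]; r=cv2.minAreaRect(w[:,:2].astype(np.float32))
    print(nm,m.sum(),'med',np.median(w,0).round(1),'min',w.min(0).round(1),'max',w.max(0).round(1)); print('   ',[np.round(x,1) for x in r], cv2.boxPoints(r).round(0).tolist())
comp(365,410,185,225,152,172,'carton')
comp(290,320,188,215,75,95,'jar')
comp(280,415,215,240,85,105,'front panel')
comp(335,355,230,248,50,100,'knob')
comp(280,420,140,185,95,118,'unit top')
comp(286,296,175,225,75,100,'left wall')
comp(398,410,180,225,75,100,'right wall')
comp(435,475,140,185,70,110,'mug')
comp(430,460,195,250,3,30,'spoon')
comp(222,252,215,240,50,75,'jar2')
comp(330,365,255,280,95,115,'B')
comp(410,440,225,255,95,115,'C')
E
```

```text
carton 423 med [452.8  99.2 160. ] min [422.1  75.3 152.3] max [481.6 122.9 165. ]
    [array([452.3,  98.9]), array([45.1, 59.8]), np.float64(86.8)] [[421.0, 78.0], [481.0, 75.0], [483.0, 120.0], [424.0, 123.0]]
jar 159 med [469.6 311.6  82.1] min [452.6 294.6  76.1] max [489.  331.2  86.8]
    [array([470.8, 312.9]), array([36.6, 36.3]), np.float64(88.9)] [[452.0, 295.0], [489.0, 294.0], [489.0, 331.0], [453.0, 332.0]]
front panel 906 med [399.5 204.9  94.9] min [385.8  34.4  85. ] max [431.1 370.8 101. ]
    [array([408.5, 202.5]), array([336.6,  41. ]), np.float64(89.2)] [[386.0, 34.0], [427.0, 34.0], [431.0, 370.0], [390.0, 371.0]]
knob 111 med [360.7 202.7  78.5] min [346.4 191.   68.9] max [388.  216.2  86.8]
    [array([367.3, 203.5]), array([25. , 41.4]), np.float64(89.2)] [[346.0, 191.0], [388.0, 191.0], [388.0, 216.0], [347.0, 216.0]]
unit top 4092 med [572.4 202.9 108.2] min [524.   21.2  95.5] max [636.  369.  117.9]
    [array([582.4, 195.1]), array([345.9, 107.3]), np.float64(88.3)] [[524.0, 24.0], [631.0, 21.0], [641.0, 366.0], [534.0, 370.0]]
left wall 149 med [458.6
[... 785 characters left out ...]
] [[327.0, -68.0], [329.0, -117.0], [476.0, -111.0], [474.0, -62.0]]
jar2 164 med [397.9 511.3  60.5] min [380.7 493.3  52.1] max [417.4 531.1  66.8]
    [array([399.1, 512.1]), array([37.7, 36.6]), np.float64(88.8)] [[380.0, 494.0], [417.0, 493.0], [418.0, 531.0], [381.0, 531.0]]
B 221 med [287.3 196.6 104.8] min [271.2 174.8 100. ] max [303.3 218.2 109.3]
    [array([287.1, 196.5]), array([43.1, 32. ]), np.float64(89.3)] [[271.0, 175.0], [303.0, 175.0], [303.0, 218.0], [271.0, 218.0]]
C 234 med [355.6 -15.7 104.3] min [329.2 -43.3  95.3] max [382.5  10.3 110.4]
    [array([354.3, -16.4]), array([46.3, 34.7]), np.float64(39.8)] [[325.0, -18.0], [348.0, -45.0], [383.0, -15.0], [361.0, 12.0]]
```

```bash
cat >> h.py <<'E'
from scipy.spatial.transform import Rotation as Ro
def plan(p,yaw=-1.5):
    s=state(); R=Ro.from_euler('xyz',s['ee_rot'],degrees=True)
    T=Ro.from_euler('xyz',[-90,0,yaw],degrees=True)
    print('t',round(s['time_s'],2),'pos',s['ee_pos'].round(1),'rot',s['ee_rot'].round(1),'F',s['force'].round(1),'w',round(s['gripper_width'],1))
    print('delta cm',(R.inv().apply(np.array(p)-s['ee_pos'])/10).round(2),'twist',(R.inv()*T).as_rotvec(degrees=True).round(1))
E
python3 - <<'E'
from h import *
d=np.load('pics/top0d.npy'); W=world('top',d); img=cv2.imread('pics/top0.png')
w=W[118:190,280:420].reshape(-1,3); w=w[(w[:,2]>130)&(w[:,2]<390)&(w[:,0]>480)&(w[:,0]<700)]
for y in range(30,380,25):
    k=w[abs(w[:,1]-y)<12]
    if len(k)>5: print(y,k[:,0].min().round(),k[:,2].max().round())
plan([400,200,215]); plan([452,32,215])
E
```

```text
55 614.0 287.0
80 595.0 296.0
105 586.0 300.0
130 586.0 305.0
155 589.0 305.0
180 598.0 299.0
205 623.0 285.0
230 618.0 261.0
255 608.0 269.0
280 606.0 271.0
305 609.0 269.0
330 623.0 257.0
t 0.1 pos [196.3 540.  213.2] rot [-90.1   0.  -20. ] F [-0.5  0.1  0.1] w 91.5
delta cm [ 30.76  -0.14 -24.99] twist [  0.1 -18.5  -0. ]
t 0.1 pos [196.3 540.  213.2] rot [-90.1   0.  -20. ] F [-0.5  0.1  0.1] w 91.5
delta cm [ 41.39  -0.12 -39.  ] twist [  0.1 -18.5  -0. ]
```

```bash
python3 -m pendant '[{"delta_pos":[3,-0.1,-2.8],"twist":[0,-3.7,0],"grip":0},{"delta_pos":[6,-0.2,-5.6],"twist":[0,-7.4,0],"grip":0},{"delta_pos":[9,-0.3,-8.5],"twist":[0,-11,0],"grip":0},{"delta_pos":[12,-0.4,-11.3],"twist":[0,-14.8,0],"grip":0},{"delta_pos":[15,-0.5,-14],"twist":[0,-18.5,0],"grip":0}]' 10; python3 -c "
from h import *
plan([452,32,215])"
```

```text
time_s: 0.6
ee_pos: [289.8, 355.8, 218.7]
ee_rot: [-90.0, 0.0, -1.3]
force: [1.5, -0.8, 0.1]
gripper_width: 53.9
t 0.6 pos [289.8 355.8 218.7] rot [-90.    0.   -1.3] F [ 1.5 -0.8  0.1] w 53.9
delta cm [ 16.95   0.38 -32.  ] twist [ 0.   0.2 -0. ]
```

```bash
python3 -m pendant '[{"delta_pos":[1.7,0,-3.2],"twist":[0,0,0],"grip":0},{"delta_pos":[3.4,0,-6.4],"twist":[0,0,0],"grip":0},{"delta_pos":[5.1,0.1,-9.6],"twist":[0,0,0],"grip":0},{"delta_pos":[6.8,0.1,-12.8],"twist":[0,0,0],"grip":0},{"delta_pos":[8.5,0.2,-16],"twist":[0,0,0],"grip":0}]'
python3 -m pendant '[{"delta_pos":[1.7,0,-3.2],"twist":[0,0,0],"grip":0},{"delta_pos":[3.4,0,-6.4],"twist":[0,0,0],"grip":0},{"delta_pos":[5.1,0,-9.6],"twist":[0,0,0],"grip":0},{"delta_pos":[6.8,0,-12.8],"twist":[0,0,0],"grip":0},{"delta_pos":[8.5,0,-16],"twist":[0,0,0],"grip":0}]'; python3 -c "
from h import *
plan([452,32,132],-1.5)"
```

```text
time_s: 1.1
ee_pos: [370.7, 194.0, 216.8]
ee_rot: [-90.0, 0.0, -1.5]
force: [0.7, 0.0, -0.6]
gripper_width: 14.3
time_s: 1.6
ee_pos: [451.5, 31.8, 216.7]
ee_rot: [-90.0, 0.0, -1.5]
force: [0.3, 0.9, 0.2]
gripper_width: 0.6
t 1.6 pos [451.5  31.8 216.7] rot [-90.    0.   -1.5] F [0.3 0.9 0.2] w 0.6
delta cm [0.05 8.47 0.02] twist [-0. -0. -0.]
```

```bash
python3 -m pendant '[{"delta_pos":[0,2,0],"twist":[0,0,0],"grip":0},{"delta_pos":[0,4,0],"twist":[0,0,0],"grip":0},{"delta_pos":[0,6,0],"twist":[0,0,0],"grip":0},{"delta_pos":[0,8,0],"twist":[0,0,0],"grip":0},{"delta_pos":[0,8.3,0],"twist":[0,0,0],"grip":0}]'; python3 -c "
from h import *
plan([452,60,134],-1.5)
for n in ['scene','top']:
    p,d=imaging.grab_frame(n); np.save(f'pics/{n}1d.npy',d)
    b=cv2.cvtColor(p,cv2.COLOR_RGB2BGR); b=b[150:320,230:440] if n=='scene' else b[120:290,265:475]
    cv2.imwrite(f'pics/{n}1.png',cv2.resize(b,None,fx=3.5,fy=3.5,interpolation=cv2.INTER_CUBIC))
"
```

```text
time_s: 2.1
ee_pos: [449.3, 33.1, 131.7]
ee_rot: [-90.0, 0.3, -1.5]
force: [-0.2, -0.5, -0.5]
gripper_width: 0.6
t 2.1 pos [449.3  33.1 131.7] rot [-90.    0.3  -1.5] F [-0.2 -0.5 -0.5] w 0.6
delta cm [ 0.2  -0.23  2.69] twist [ 0.   0.  -0.3]
```

View pics/scene1.png

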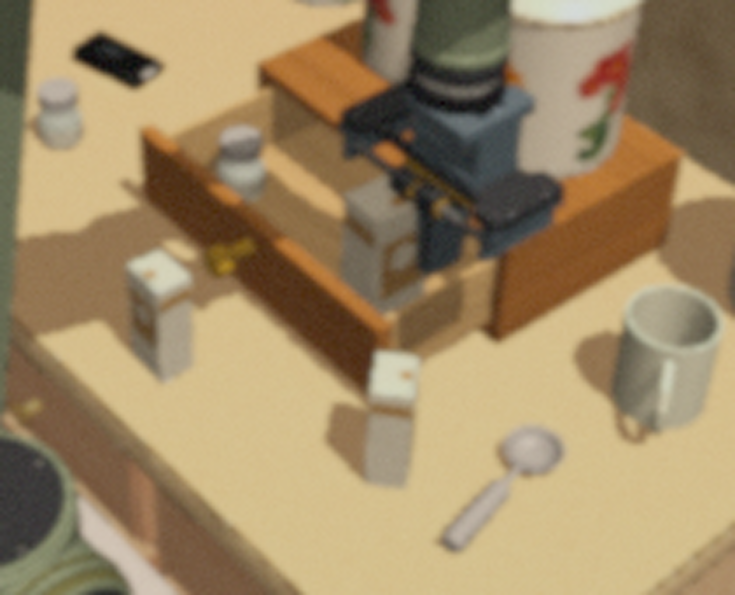

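View pics/top1.png

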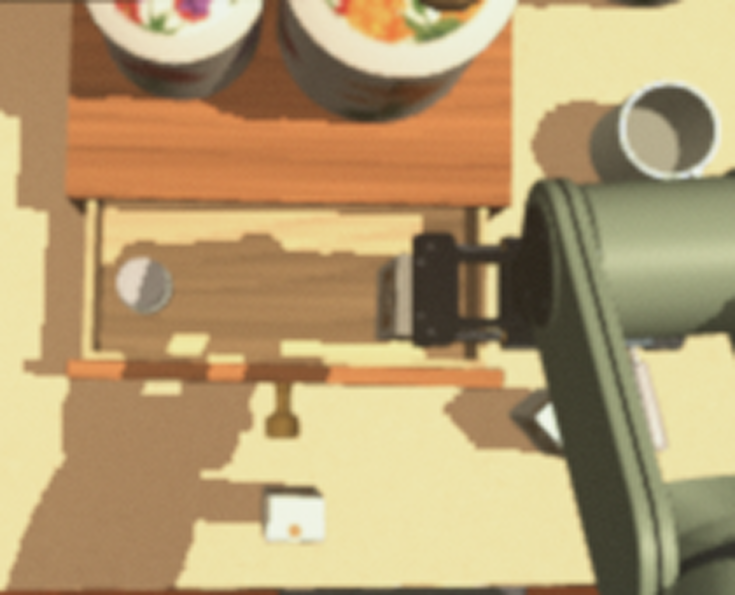

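The fingertips are beside the right face of the carton's top (scene crop 430,250), above the drawer wall. The carton still stands at crop (380,250). I'll push along +y now.

```bash
python3 -m pendant '[{"delta_pos":[0.2,0,0.8],"twist":[0,0,0],"grip":0},{"delta_pos":[0.2,0,1.5],"twist":[0,0,0],"grip":0},{"delta_pos":[0.2,0,2.2],"twist":[0,0,0],"grip":0},{"delta_pos":[0.2,0,2.8],"twist":[0,0,0],"grip":0},{"delta_pos":[0.2,0,3.4],"twist":[0,0,0],"grip":0}]'
python3 -m pendant '[{"delta_pos":[0,0,0.6],"twist":[0,0,0],"grip":0},{"delta_pos":[0,0,1.2],"twist":[0,0,0],"grip":0},{"delta_pos":[0,0,1.8],"twist":[0,0,0],"grip":0},{"delta_pos":[0,0,2.3],"twist":[0,0,0],"grip":0},{"delta_pos":[0,0,2.5],"twist":[0,0,0],"grip":0}]'
python3 -c "
from h import *
plan([452,60,134],-1.5)
for n in ['scene','top']:
    p,d=imaging.grab_frame(n); np.save(f'pics/{n}2d.npy',d)
    b=cv2.cvtColor(p,cv2.COLOR_RGB2BGR); b=b[150:320,230:440] if n=='scene' else b[120:290,265:475]
    cv2.imwrite(f'pics/{n}2.png',cv2.resize(b,None,fx=3.5,fy=3.5,interpolation=cv2.INTER_CUBIC))
"
```

```text
time_s: 2.7
ee_pos: [454.3, 67.9, 134.2]
ee_rot: [-90.0, -0.0, -1.5]
force: [-0.1, -0.8, -0.3]
gripper_width: 0.8
time_s: 3.2
ee_pos: [454.9, 92.7, 133.9]
ee_rot: [-90.0, -0.0, -1.5]
force: [-0.7, -0.2, 0.5]
gripper_width: 0.8
t 3.2 pos [454.9  92.7 133.9] rot [-90.   -0.   -1.5] F [-0.7 -0.2  0.5] w 0.8
delta cm [-0.2  -0.01 -3.28] twist [-0.  0.  0.]
```

View pics/scene2.png

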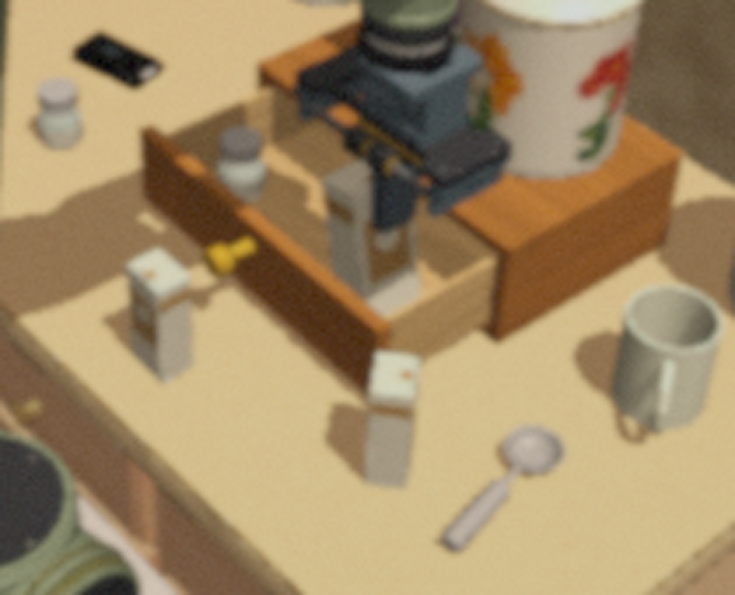

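View pics/top2.png

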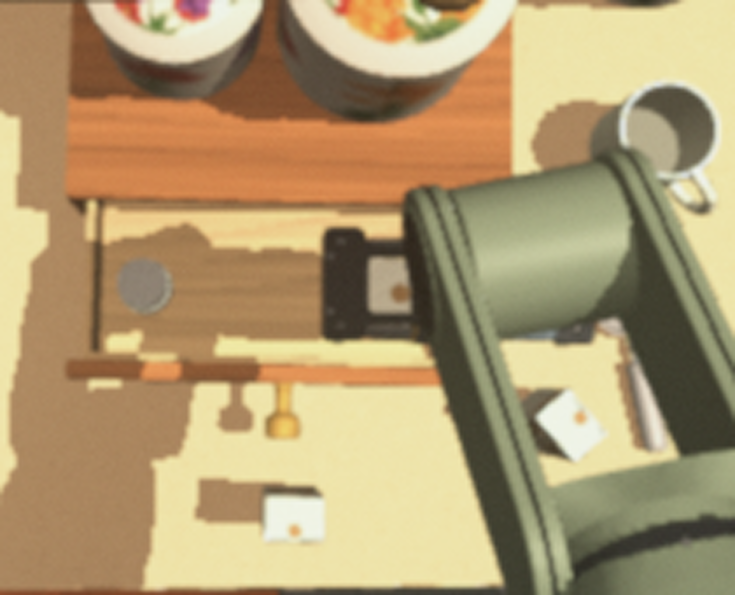

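The carton is leaning about 14° to the left, its base still in place. I'll push a bit more so that it falls by itself.

```bash
python3 -m pendant '[{"delta_pos":[0,0,0.5],"twist":[0,0,0],"grip":0},{"delta_pos":[0,0,1],"twist":[0,0,0],"grip":0},{"delta_pos":[0,0,1.5],"twist":[0,0,0],"grip":0},{"delta_pos":[0,0,1.8],"twist":[0,0,0],"grip":0},{"delta_pos":[0,0,1.8],"twist":[0,0,0],"grip":0}]'
python3 -m pendant '[{"delta_pos":[0,0,0],"twist":[0,0,0],"grip":0},{"delta_pos":[0,0,0],"twist":[0,0,0],"grip":0},{"delta_pos":[0,0,0],"twist":[0,0,0],"grip":0},{"delta_pos":[0,0,0],"twist":[0,0,0],"grip":0},{"delta_pos":[0,0,0],"twist":[0,0,0],"grip":0}]'
python3 -c "
from h import *
plan([452,60,134],-1.5)
for n in ['scene']:
    p,d=imaging.grab_frame(n); np.save(f'pics/{n}3d.npy',d)
    b=cv2.cvtColor(p,cv2.COLOR_RGB2BGR); b=b[150:320,230:440] if n=='scene' else b[120:290,265:475]
    cv2.imwrite(f'pics/{n}3.png',cv2.resize(b,None,fx=3.5,fy=3.5,interpolation=cv2.INTER_CUBIC))
"
```

```text
time_s: 3.8
ee_pos: [455.3, 110.6, 133.9]
ee_rot: [-90.0, -0.0, -1.4]
force: [0.3, -0.2, 0.6]
gripper_width: 0.5
time_s: 4.3
ee_pos: [455.3, 110.1, 134.0]
ee_rot: [-90.0, -0.0, -1.5]
force: [0.0, 0.4, -0.3]
gripper_width: 0.0
t 4.3 pos [455.3 110.1 134. ] rot [-90.   -0.   -1.5] F [ 0.   0.4 -0.3] w 0.0
delta cm [-0.2  -0.   -5.02] twist [-0.  0.  0.]
```

View pics/scene3.png

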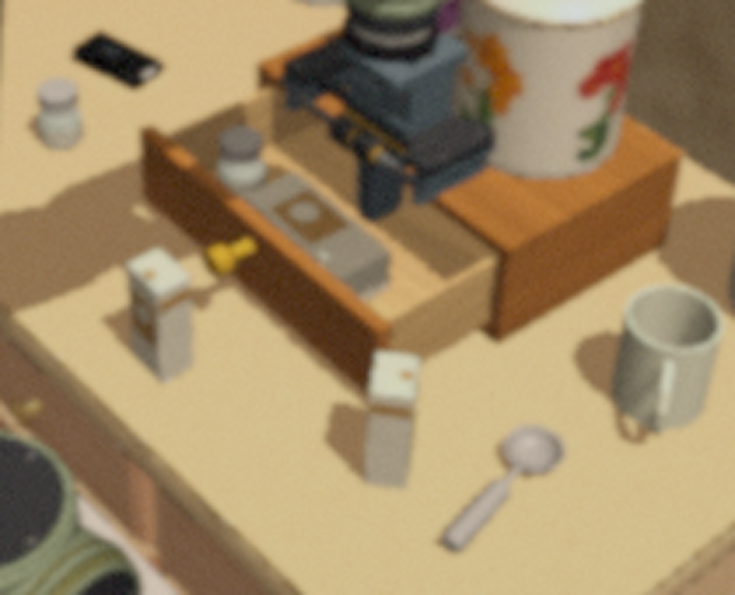

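The carton is lying label-up in the drawer (scene crop 320,220), the jar stands beside its far end, and the fingers are free. I'll raise the tool, move it in front of the panel left of the knob, and check from above.

```bash
python3 -m pendant '[{"delta_pos":[0,-2,0],"twist":[0,0,0],"grip":0},{"delta_pos":[-1,-5,2],"twist":[0,0,0],"grip":0},{"delta_pos":[-4,-8,6],"twist":[0,0,0],"grip":0},{"delta_pos":[-8,-8.5,11],"twist":[0,0,0],"grip":0},{"delta_pos":[-11.5,-8.5,15.5],"twist":[0,0,0],"grip":0}]'
python3 -c "
from h import *
plan([338,265,215],-1.0)
p,d=imaging.grab_frame('top'); np.save('pics/top4d.npy',d)
b=cv2.cvtColor(p,cv2.COLOR_RGB2BGR)[120:290,265:475]
cv2.imwrite('pics/top4.png',cv2.resize(b,None,fx=3.5,fy=3.5,interpolation=cv2.INTER_CUBIC))
p,d=imaging.grab_frame('scene'); np.save('pics/scene4d.npy',d)
b=cv2.cvtColor(p,cv2.COLOR_RGB2BGR)[150:320,230:440]
cv2.imwrite('pics/scene4.png',cv2.resize(b,None,fx=3.5,fy=3.5,interpolation=cv2.INTER_CUBIC))
"
```

```text
time_s: 4.85
ee_pos: [361.1, 246.5, 219.4]
ee_rot: [-89.9, -0.2, -1.6]
force: [1.8, 2.0, 0.9]
gripper_width: 0.2
t 4.85 pos [361.1 246.5 219.4] rot [-89.9  -0.2  -1.6] F [1.8 2.  0.9] w 0.2
delta cm [-2.36  0.44  1.78] twist [-0.1 -0.6  0.2]
```

View pics/top4.png

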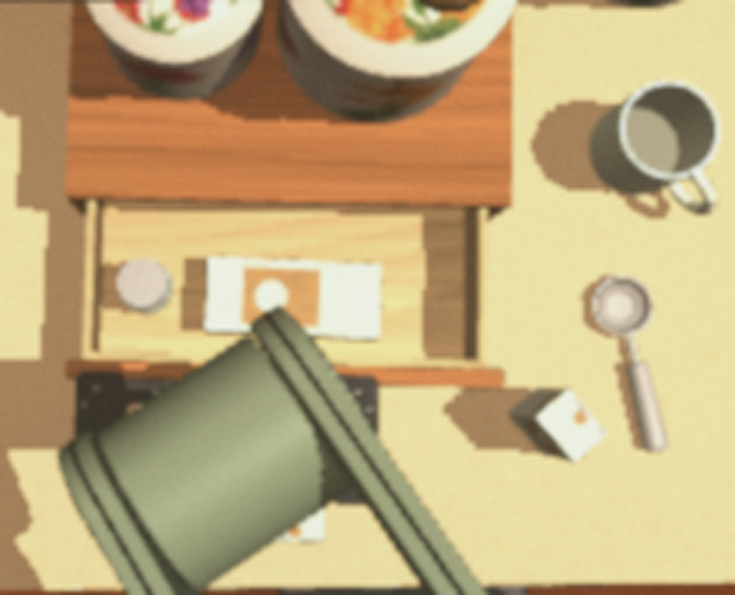

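View pics/scene4.png

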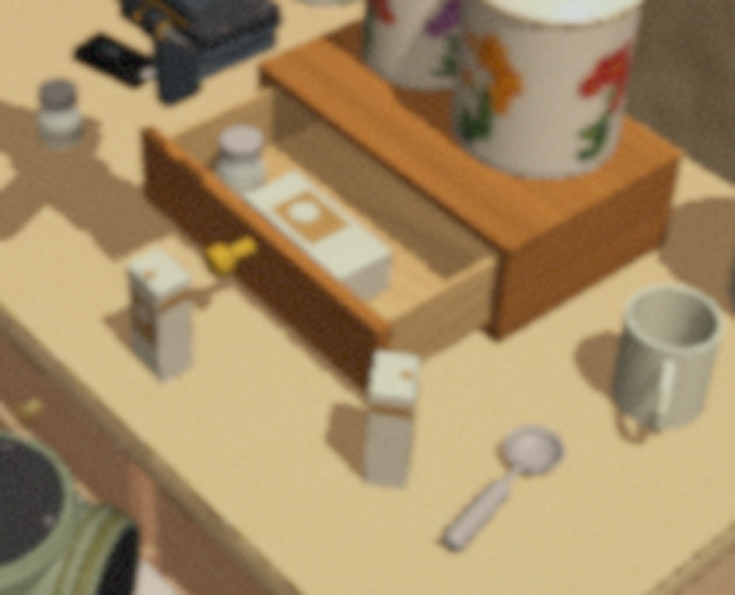

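From above, the carton lies flat at top crop (293,298), clear of the jar at (143,285). I'll check its height, then go down in front of the panel.

```bash
python3 - <<'E'
from h import *
d=np.load('pics/top4d.npy'); W=world('top',d)
for u,v in [(327,198),(330,210),(345,205),(368,198),(370,213),(306,201),(300,160)]: print(u,v,np.median(W[v-1:v+2,u-1:u+2].reshape(-1,3),0).round(0))
w=W[190:218,322:376].reshape(-1,3); w=w[(w[:,2]>55)&(w[:,2]<80)]; print(w.min(0),w.max(0))
E
python3 -m pendant '[{"delta_pos":[-2,0,2],"twist":[0,0,0],"grip":0},{"delta_pos":[-2.6,1,2],"twist":[0,0,0],"grip":0},{"delta_pos":[-2.6,4,2],"twist":[0,0,0],"grip":0},{"delta_pos":[-2.6,7,2],"twist":[0,0,0],"grip":0},{"delta_pos":[-2.6,10,2],"twist":[0,0,0],"grip":0}]'
python3 -c "
from h import *
plan([338,265,70],-1.0)"
```

```text
327 198 [478. 253.  66.]
330 210 [444. 245.  67.]
345 205 [458. 203.  66.]
368 198 [477. 138.  64.]
370 213 [434. 133.  65.]
306 201 [469. 311.  81.]
300 160 [580. 325. 107.]
[425.91106376 120.91421548  55.68077557] [489.77742649 262.30922021  70.76334047]
time_s: 5.45
ee_pos: [336.2, 264.5, 116.5]
ee_rot: [-90.0, -0.0, -1.5]
force: [0.2, 0.8, -0.2]
gripper_width: 0.6
t 5.45 pos [336.2 264.5 116.5] rot [-90.   -0.   -1.5] F [ 0.2  0.8 -0.2] w 0.6
delta cm [0.17 4.65 0.05] twist [ 0.  -0.5  0. ]
```

The carton's top face is at z≈64–67 everywhere (67 expected), so it is level. I'll go down and then push.

```bash
python3 -m pendant '[{"delta_pos":[0,1.5,0],"twist":[0,0,0],"grip":0},{"delta_pos":[0,3,0],"twist":[0,0,0],"grip":0},{"delta_pos":[0,4.6,0],"twist":[0,0,0],"grip":0},{"delta_pos":[0.8,4.6,0],"twist":[0,0,0],"grip":0},{"delta_pos":[1.5,4.6,0],"twist":[0,0,0],"grip":0}]'
python3 -m pendant '[{"delta_pos":[0.6,0,0],"twist":[0,0,0],"grip":0},{"delta_pos":[1.2,0,0],"twist":[0,0,0],"grip":0},{"delta_pos":[1.8,0,0],"twist":[0,0,0],"grip":0},{"delta_pos":[2.4,0,0],"twist":[0,0,0],"grip":0},{"delta_pos":[3,0,0],"twist":[0,0,0],"grip":0}]'
python3 -c "
from h import *
plan([510,265,70],-1.5)
p,d=imaging.grab_frame('scene')
b=cv2.cvtColor(p,cv2.COLOR_RGB2BGR)[150:320,230:440]
cv2.imwrite('pics/scene5.png',cv2.resize(b,None,fx=3.5,fy=3.5,interpolation=cv2.INTER_CUBIC))
"
```

```text
time_s: 5.95
ee_pos: [352.0, 264.7, 71.8]
ee_rot: [-90.0, -0.0, -1.5]
force: [-0.1, -1.2, 0.5]
gripper_width: 0.2
time_s: 6.45
ee_pos: [381.1, 264.6, 72.1]
ee_rot: [-90.0, 0.0, -1.5]
force: [-0.7, 0.3, 0.4]
gripper_width: 0.6
t 6.45 pos [381.1 264.6  72.1] rot [-90.    0.   -1.5] F [-0.7  0.3  0.4] w 0.6
delta cm [12.89  0.2   0.38] twist [-0.  0. -0.]
```

View pics/scene5.png

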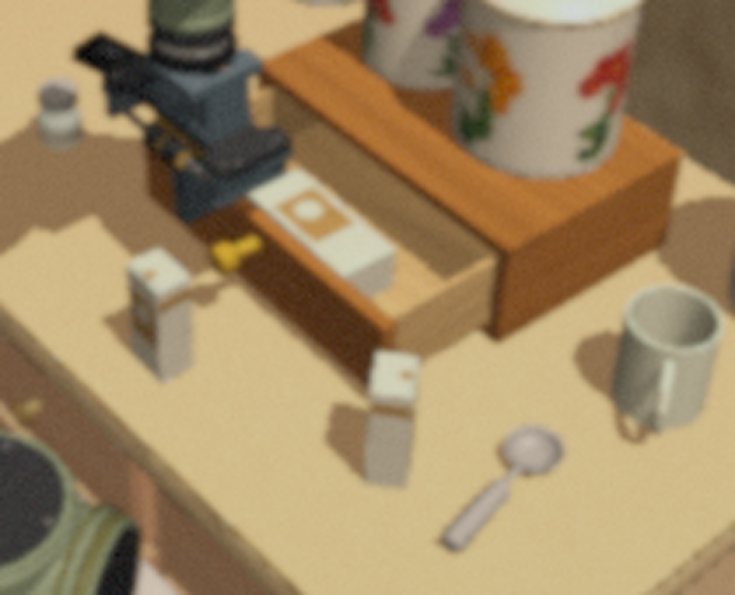

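The fingers are on the panel (crop 190,195) and the drawer is moving. I'll keep pushing gently at 60–70 mm/s.

```bash
python3 -m pendant '[{"delta_pos":[0.7,0,0],"twist":[0,0,0],"grip":0},{"delta_pos":[1.4,0,0],"twist":[0,0,0],"grip":0},{"delta_pos":[2.1,0,0],"twist":[0,0,0],"grip":0},{"delta_pos":[2.8,0,0],"twist":[0,0,0],"grip":0},{"delta_pos":[3.5,0,0],"twist":[0,0,0],"grip":0}]'
python3 -m pendant '[{"delta_pos":[0.7,0,0],"twist":[0,0,0],"grip":0},{"delta_pos":[1.4,0,0],"twist":[0,0,0],"grip":0},{"delta_pos":[2.1,0,0],"twist":[0,0,0],"grip":0},{"delta_pos":[2.8,0,0],"twist":[0,0,0],"grip":0},{"delta_pos":[3.5,0,0],"twist":[0,0,0],"grip":0}]'
python3 -m pendant '[{"delta_pos":[0.6,0,0],"twist":[0,0,0],"grip":0},{"delta_pos":[1.2,0,0],"twist":[0,0,0],"grip":0},{"delta_pos":[1.8,0,0],"twist":[0,0,0],"grip":0},{"delta_pos":[2.4,0,0],"twist":[0,0,0],"grip":0},{"delta_pos":[3.0,0,0],"twist":[0,0,0],"grip":0}]'
python3 -c "
from h import *
plan([510,265,70],-1.5)
p,d=imaging.grab_frame('scene')
b=cv2.cvtColor(p,cv2.COLOR_RGB2BGR)[150:320,230:440]
cv2.imwrite('pics/scene6.png',cv2.resize(b,None,fx=3.5,fy=3.5,interpolation=cv2.INTER_CUBIC))
"
```

```text
time_s: 7.0
ee_pos: [416.4, 263.5, 71.8]
ee_rot: [-90.0, 0.0, -1.5]
force: [-1.1, -0.9, 0.2]
gripper_width: 0.4
time_s: 7.5
ee_pos: [451.4, 262.8, 71.8]
ee_rot: [-90.0, 0.0, -1.5]
force: [-1.2, -1.3, -0.5]
gripper_width: 0.6
time_s: 8.0
ee_pos: [481.4, 262.0, 72.0]
ee_rot: [-90.0, -0.0, -1.5]
force: [-1.2, -1.9, -0.4]
gripper_width: 0.4
t 8.0 pos [481.4 262.   72. ] rot [-90.   -0.   -1.5] F [-1.2 -1.9 -0.4] w 0.4
delta cm [2.86 0.2  0.37] twist [-0.  0.  0.]
```

View pics/scene6.png

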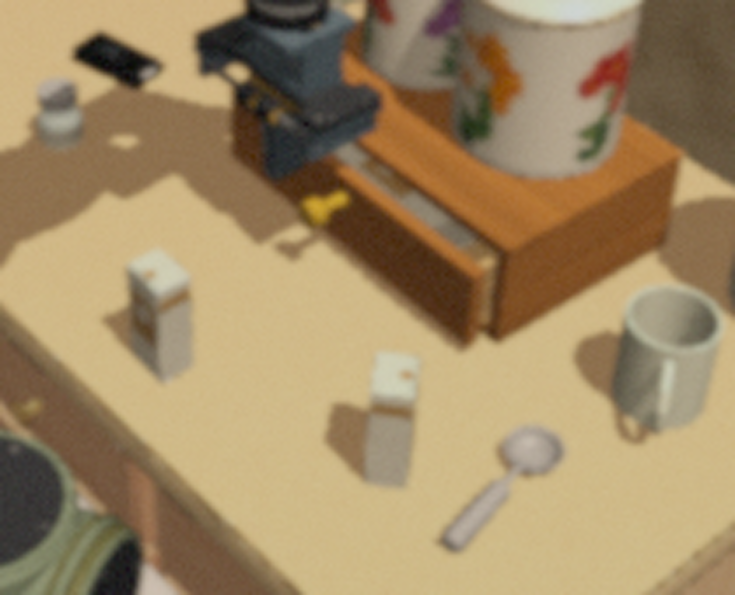

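About 25 mm are left (gap at crop 485,290). I'll go slower now and watch the force.

```bash
python3 -m pendant '[{"delta_pos":[0.4,0,0],"twist":[0,0,0],"grip":0},{"delta_pos":[0.8,0,0],"twist":[0,0,0],"grip":0},{"delta_pos":[1.2,0,0],"twist":[0,0,0],"grip":0},{"delta_pos":[1.6,0,0],"twist":[0,0,0],"grip":0},{"delta_pos":[1.8,0,0],"twist":[0,0,0],"grip":0}]'
python3 -m pendant '[{"delta_pos":[0.1,0,0],"twist":[0,0,0],"grip":0},{"delta_pos":[0.2,0,0],"twist":[0,0,0],"grip":0},{"delta_pos":[0.3,0,0],"twist":[0,0,0],"grip":0},{"delta_pos":[0.4,0,0],"twist":[0,0,0],"grip":0},{"delta_pos":[0.5,0,0],"twist":[0,0,0],"grip":0}]'
```

```text
time_s: 8.55
ee_pos: [499.4, 261.7, 72.0]
ee_rot: [-90.0, -0.0, -1.5]
force: [-0.6, 1.1, 0.3]
gripper_width: 0.6
time_s: 9.05
ee_pos: [501.7, 261.5, 71.9]
ee_rot: [-90.0, 0.3, -1.5]
force: [-8.9, 2.6, 6.4]
gripper_width: 0.4
```

```bash
python3 -m pendant '[{"delta_pos":[0.1,0,0],"twist":[0,0,0],"grip":0},{"delta_pos":[0.2,0,0],"twist":[0,0,0],"grip":0},{"delta_pos":[0.2,0,0],"twist":[0,0,0],"grip":0},{"delta_pos":[0.2,0,0],"twist":[0,0,0],"grip":0},{"delta_pos":[0.2,0,0],"twist":[0,0,0],"grip":0}]'
python3 -m pendant '[{"delta_pos":[-1,0,0],"twist":[0,0,0],"grip":0},{"delta_pos":[-3,0,0],"twist":[0,0,0],"grip":0},{"delta_pos":[-6,0,0],"twist":[0,0,0],"grip":0},{"delta_pos":[-9,-1,0],"twist":[0,0,0],"grip":0},{"delta_pos":[-12,-4,0],"twist":[0,0,0],"grip":0}]'
python3 -m pendant '[{"delta_pos":[-2,-2,3],"twist":[0,0,0],"grip":0},{"delta_pos":[-4,-5,7],"twist":[0,0,0],"grip":0},{"delta_pos":[-6,-8,11],"twist":[0,0,0],"grip":0},{"delta_pos":[-8,-10,15],"twist":[0,0,0],"grip":0},{"delta_pos":[-10,-12,19],"twist":[0,0,0],"grip":0}]'
python3 -c "
from h import *
plan([510,265,70],-1.5)
for n in ['scene','top']:
    p,d=imaging.grab_frame(n); np.save(f'pics/{n}7d.npy',d)
    b=cv2.cvtColor(p,cv2.COLOR_RGB2BGR); cv2.imwrite(f'pics/{n}7full.png',b); b=b[150:320,230:440] if n=='scene' else b[120:290,265:475]
    cv2.imwrite(f'pics/{n}7.png',cv2.resize(b,None,fx=3.5,fy=3.5,interpolation=cv2.INTER_CUBIC))
"
```

```text
time_s: 9.55
ee_pos: [501.6, 261.5, 72.0]
ee_rot: [-90.0, 0.5, -1.5]
force: [-12.6, 2.4, 8.1]
gripper_width: 1.0
time_s: 10.05
ee_pos: [383.5, 263.2, 110.1]
ee_rot: [-90.2, 0.2, -1.5]
force: [-0.2, 0.1, -0.1]
gripper_width: 0.2
time_s: 10.55
ee_pos: [292.6, 453.9, 231.2]
ee_rot: [-89.9, -0.1, -1.5]
force: [0.9, 0.8, 0.2]
gripper_width: 0.8
t 10.55 pos [292.6 453.9 231.2] rot [-89.9  -0.1  -1.5] F [0.9 0.8 0.2] w 0.8
delta cm [ 22.18  16.14 -18.35] twist [-0.1  0.   0.1]
```

View pics/scene7.png

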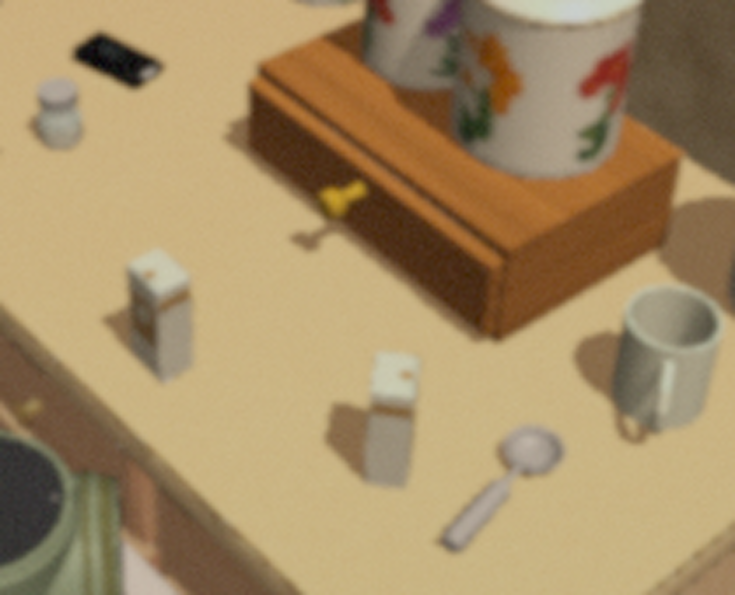

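View pics/top7.png

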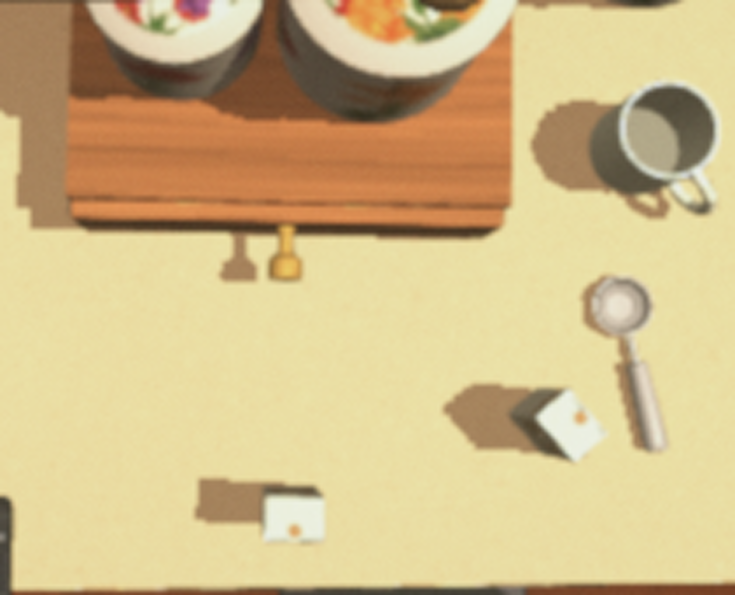

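The drawer panel sits against the unit with no dark gap (scene crop 375,165; top crop 290,212). The jar, phone, mug and spoon look where they were. One last numeric check before I hand in.

```bash
python3 - <<'E'
from h import *
W=world('top',np.load('pics/top7d.npy'));W0=world('top',np.load('pics/top0d.npy'))
w=W[170:190,285:412].reshape(-1,3)
for y in (60,130,260,330):
    k=w[abs(w[:,1]-y)<15]; k=k[(k[:,2]>85)]; f=k[k[:,2]<102]; print(y,'front min x',k[:,0].min().round(1),'panel-top max x',f[:,0].max().round(1))
k=W[180:202,338:356].reshape(-1,3);k=k[k[:,2]>55];print('knob end x',k[:,0].min().round(1))
for n,(u0,u1,v0,v1,z0,z1) in dict(mug=(435,475,140,185,70,110),spoon=(430,460,195,250,3,30),jar2=(222,252,215,240,50,75),phone=(198,240,175,202,12,26)).items():
    r=[]
    for A in (W0,W):
        q=A[v0:v1,u0:u1].reshape(-1,3); q=q[(q[:,2]>z0)&(q[:,2]<z1)]; r.append(np.median(q,0).round(1))
    print(n,r[0],r[1])
p=cv2.imread('pics/scene0.png').astype(int)[155:180,235:280]; q=cv2.imread('pics/scene7full.png').astype(int)[155:180,235:280]; print('phone region diff',abs(p-q).mean().round(1))
s=state(); print(s['time_s'],abs(s['qvel']).max())
E
```

```text
60 front min x 509.8 panel-top max x 526.8
130 front min x 512.2 panel-top max x 527.0
260 front min x 516.6 panel-top max x 531.4
330 front min x 519.1 panel-top max x 536.5
knob end x 471.7
mug [ 577.8 -115.7   86. ] [ 578.5 -117.8   85.6]
spoon [401.2 -98.2  12.2] [407.1 -98.4  12.2]
jar2 [397.9 511.3  60.5] [399.1 511.4  60.2]
phone [516.3 578.4  17.1] [516.4 577.3  17.1]
phone region diff 3.1
10.65 6.279669719231756
```

```bash
python3 -m pendant '[{"delta_pos":[0,0,0],"twist":[0,0,0],"grip":0},{"delta_pos":[0,0,0],"twist":[0,0,0],"grip":0},{"delta_pos":[0,0,0],"twist":[0,0,0],"grip":0},{"delta_pos":[0,0,0],"twist":[0,0,0],"grip":0},{"delta_pos":[0,0,0],"twist":[0,0,0],"grip":0}]'
python3 -c "
from workcell import job; print(job.job_done())"
```

```text
time_s: 11.15
ee_pos: [293.5, 451.6, 229.4]
ee_rot: [-90.0, 0.0, -1.6]
force: [0.4, -0.4, -0.6]
gripper_width: 0.1
the job is handed in; nothing more can be done
None
```

I pushed the tall carton near its top with closed fingertips and it toppled left into the empty part of the drawer. I then pushed the drawer shut on its front panel, left of the knob, at no more than about 70 mm/s, and moved the arm clear. The job was handed in at about 11 s, and no verdict was reported.

- **Carton:** before the drawer closed, its top face measured z ≈ 64–67 mm, against 67 mm expected for lying flat. The fingers were off it by then.
- **Spice jar:** it stood upright beside the carton before closing. With the drawer shut, neither the jar nor the carton can be seen, so I could not check them again.
- **Drawer:** it met a hard stop at about 12 N, and the pictures show no gap between the panel and the unit. I did not measure the drawer opening to the 4 mm limit directly.
- **Worktop:** the mug, second jar and phone measured within about 2 mm of their start positions. The spoon's measured position differed by 6 mm. The arm never went near it and it looks unmoved in the pictures, so I put that down to depth noise; the limit is 20 mm.

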